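# Load a produce tray into the counter-top rack

### The job

Carry the loaded produce tray by the raised grip in its middle and set its back end down on the lower shelf of the grey rack, part way in, and let go. Then take it by the steel pull on its front and slide it fully home under the upper shelf, its front dropped flat behind the shelf's front lip, and let go. Keep the tray level with all its vegetables in it, and leave the two canisters, the oil bottle and the pepper mill standing where they are.

Things in the scene. Friction and masses are not known exactly. Their poses are not given: they have to be found in the camera images.
- tray: Open wooden produce tray, 240 long (its x) x 170 wide (its y) mm, walls 45 high and 8 thick, floor 6 thick. Origin: centre of its underside; z up; its front (with the pull) faces -x, its back end is +x. A 12 mm divider runs along x in the middle, and a carrying grip rises from it. About 0.85 kg loaded.
- tray_grip (a point): Middle of the tray's carrying grip: a wooden bar 120 long (along the tray's x), 16 wide (y) and 22 high, centred 89 mm above the tray's underside (top at 100), on two posts at x = +-52 with a hand hole beneath. The vegetables reach at most 61 mm above the underside.
- tray_pull (a point): Middle of the steel pull on the tray's front: a round bar of 10 mm diameter, 80 long (along the tray's y), 34 mm above the tray's underside, 40 mm ahead of the front face (tray x = -160), free gap of 35 mm between bar and front face; legs at y = +-40.
- rack: Grey painted rack, fixed, open at front and back. Origin: on the counter under the place of the tray's centre when home (tray axes then along the rack's); mouth faces -x. Lower shelf: top 15 mm above the counter, x -137 to 130. Back stop face at x = 124 (the home tray has 4 mm play either way). Outside at y = +-122.
- rack_lip (a point): Middle of the top of the front lip on the lower shelf: lip 6 mm high (top 21 mm above the counter), rack x -137 to -124. A tray let go with its centre at rack x about -105 stays put, back end down on the shelf, underside on the lip.
- rack_mouth (a point): On the lower shelf where the two side guides start to run straight (rack x = -115): inner faces at y = +-90 (5 mm play each side of the tray), tops 45 mm above the counter; ahead of this they flare outwards to x = -141.
- rack_upper (a point): Middle of the lower front edge of the upper shelf, at rack x = -50: underside 130 mm, top 145 mm above the counter; on it a fruit bin up to 215 mm high (fruit to 215) whose front leans out to rack x = -48.
- sweet_a_mid (a point): Middle of a sweet potato, 96 long, 48 thick, in the tray's +y compartment.
- sweet_b_mid (a point): Middle of the other sweet potato, same size, same compartment.
- onion_a_mid (a point): Middle of an onion, 60 mm across, 55 high, in the tray's -y compartment.
- onion_b_mid (a point): Middle of the other onion, same size, same compartment.
- canister_a: White lidded canister, 76 diameter, 120 high, standing close by the tray's front beside the pull; origin: centre of its underside.
- canister_b: Its twin on the other side of the pull; origin: centre of its underside.
- oil: Green glass oil bottle, 60 diameter, 235 high, to the left or right of the rack; origin: centre of its underside.
- mill: Dark wooden pepper mill, 58 diameter, 214 high, on the other side of the rack from the oil bottle; origin: centre of its underside.
- toaster: Steel toaster, fixed, 270 (x) x 160 (y) x 185 high, lever to -x out to 160 from the centre; origin: centre of its underside. It stands across the rack from the tray.
- pull: The same steel pull as a part of the tray, with the tray's origin and axes.
Mind the look-alikes: they are no part of the job. What is shaped like the part that bears onion_b_mid but purple or yellow is not meant.

How it is judged:
By the outcome, as a careful person would: the job done as asked, in the order asked, and still so for the second after the job is handed in, with the robot touching nothing.
It also fails if it takes over 64 s, if anything falls off the work surface, if the arm or the gripper's body presses on something with over 40 N, if the wrist force passes 120 N, or if a joint passes its speed limit or range.

### The arm

A 6-joint arm with a two-finger parallel gripper is mounted at the origin on the work surface. World frame = base frame: x ahead of the robot, y to its left, z up, the work surface at z = 0. Lengths are in m, angles in rad, forces in N, time in s.
With the tool pointing down it reaches from about 0.425 to 0.95 m from the base axis. Payload 3.5 kg.
Tool frame: the origin (TCP) lies between the finger pads; the fingertips stand 25 mm ahead of it and the grasp point (between the pads) lies 6 mm ahead of it; z points along the fingers, x is the direction in which the jaws open and shut, and the axes are right-handed (so a half turn about z gives the same grasp; the last joint's range is limited). The gripper opens to 85 mm and grips with 20 to 120 N. Pads are 22 mm wide; open, the fingers measure 114 mm over their backs; the gripper's body (76 mm by 85 mm) begins 54 mm behind the grasp point. The pads swing forward as they close: fully open they stand 13 mm farther back than shut.
Start: joints at [-1.389, 0.286, 1.577, -0, 1.279, -0.15], TCP at [0.22, -0.638, 0.256] pointing down, gripper open.
Joint ranges: [-2.77, 2.77], [-0.9, 2.22], [0.21, 2.48], [-1.53, 4.67], [0.24, 2.81], [-2.84, 2.84]. Speed limits (rad/s): [2.79, 2.79, 3.14, 3.14, 3.14, 3.14].

### API

Orientations are given as a unit quaternion [w, x, y, z].
In Python, from cell import env, vision gives the robot as it stands.
- The arm moves only by the tool arm_command, never from a script. Its argument "series" is one flat list of numbers, 6 for each row, row after row: the shift along the tool's x, y, z in mm, then the turn, a rotation vector about the tool's x, y, z in degrees. A call has 1 to 12 rows; each row shifts and turns the commanded pose from where the row before left it, along the tool's axes as they then stand; what a row does not reach is not made up. A row lasts 1/10 s, in which the tool goes at most 50 mm and 8.59 degrees, less where a joint would pass 70% of its speed; a pose out of reach is approached as far as the arm can. A call is refused whole if a number of a shift passes 50 or a number of a turn 8.59, either way. A call with a gripper value outside its range is refused whole. "jaw" is the closure, from 0 (fully open) to 1 (shut), set as the call begins (left out, the last holds). The fingers move at their own pace and stop on an object; the grip force is fixed at half the most. Time passes only in rows, so rows that do not move let the fingers close. It gives the time, the measured TCP pose, the force and the opening at its end, in the units of the state.
- env.get_state(): the state, without advancing time (a new reading comes with each control period).
- vision.get_image(name): name is "scene" or "top"; returns the picture (384x512x3 uint8, blue, green, red); there is no depth.
- vision.camera_info(name): a dict with "K" (3x3 intrinsics, pixels), "D" ([k1, k2, p1, p2, k3] as OpenCV has them; the pictures are not rectified), "extrinsics" (4x4, takes a point from world to camera coordinates). Camera axes: x right, y up, looking along -z (the intrinsics and any distortion apply to the point x, -y, -z); pixel columns grow to the right and rows downward; lengths in m; the calibration is good to about 2 mm. A picture is of the moment at which its call begins. camera_info takes no time and is no camera call.
- env.hand_in(): hands the job in, once; it reports no verdict.
Trained networks look in the newest picture that a camera, given by its name, has taken for a name from the list of things; names that differ only in an ending like _2 or _b are one class to them, and where a whole thing is asked for, a point or a joint stands for the part that bears it (a point fixed in the world has none). Each returns a list of dicts, best first, with "confidence" (0 to 1); they miss things now and then, are a little off and sometimes report something else, mostly with a low value. They report only what shows in the picture. A call takes as long as a camera call. They do not tell look-alikes from the thing itself.
- vision.spot_in(camera, label): "xyz" ([x, y, z] in m, in the coordinates of the camera as it stood for that picture, good to about 4 mm: the middle of the surface that is visible of it).
- vision.cut_out(camera, label): "region" (384x512 bool, what is visible of it).
- vision.mark_of(camera, label): "xyz" ([x, y, z] in m, in the coordinates of the camera as it stood for that picture, good to about 4 mm: a listed point, or the origin of a listed thing).
The state is a dict: "clock": time; "q": joint angles; "qd": joint speeds; "tau": joint torques, N m; "ee_pos": TCP position; "orientation": TCP orientation; "force": force on the tool from outside, world axes, zero at the start; "torque": the same for the moment, N m; "gripper_width": opening from 0.0 (shut) to 1.0 (fully open).
Only numpy, scipy, OpenCV 4.12 (cv2) and the standard library are available. Lean on these libraries where they do the work, as an engineer would, in place of code of your own. Each camera call takes 0.05 s, during which the arm holds its last target. There are 200 camera calls.

## Working session

There is one attempt and no reset: what is moved stays moved. The work goes in short steps, Python scripts to look and compute and a tool call to move; the robot and the scene stay as the last step left them, time stands still between calls to the robot, and variables do not carry over. Pictures are saved under pics/ and viewed, about 8 in all and at most 12, crops included, and the job is handed in when it is done.

Besides the shell and the picture viewer there is one more tool, called as name(argument=value, ...) on one line, values as JSON. arm_command: Moves the arm, as the interface text tells. Its arguments: {"type":"object","properties":{"series":{"type":"array"},"jaw":{"type":"number"}},"required":["series"]}

```bash
mkdir -p pics; ls
cat > h.py <<'E'
import numpy as np, cv2
from cell import env, vision
def w(cam,p):
    E=np.array(vision.camera_info(cam)["extrinsics"]); return (np.linalg.inv(E)@np.r_[p,1])[:3]
def proj(cam,P):
    i=vision.camera_info(cam);E=np.array(i["extrinsics"]);c=(E@np.c_[P,np.ones(len(P))].T)[:3].T*[1,-1,-1]
    return cv2.projectPoints(c.reshape(-1,1,3),np.zeros(3),np.zeros(3),np.array(i["K"]),np.array(i["D"],float))[0].reshape(-1,2)
def marks(cam,names,n=2):
    for k in names:
        r=vision.mark_of(cam,k)[:n]
        print(cam,k,[(np.round(w(cam,d["xyz"])*1000).astype(int).tolist(),round(d["confidence"],2)) for d in r])
E
python3 - <<'E'
from h import *
for c in("scene","top"):
    cv2.imwrite(f"pics/{c}0.png",vision.get_image(c))
    marks(c,["tray","tray_grip","tray_pull","rack","rack_lip","rack_mouth","rack_upper","canister_a","oil","mill","toaster"])
print(env.get_state())
E
```

```text
pics
scene tray [([471, -327, -3], 0.59)]
scene tray_grip [([473, -329, 90], 0.8)]
scene tray_pull [([307, -323, 35], 0.89)]
scene rack [([731, -17, -4], 0.64)]
scene rack_lip [([599, -46, 18], 0.91)]
scene rack_mouth [([619, -38, 11], 0.83), ([407, -367, 28], 0.35)]
scene rack_upper [([679, -24, 128], 0.56)]
scene canister_a [([301, -237, -1], 0.85), ([297, -415, -3], 0.77)]
scene oil []
scene mill [([717, 162, 0], 0.72), ([731, -17, -4], 0.33)]
scene toaster []
top tray [([468, -333, 2], 0.96)]
top tray_grip [([471, -326, 88], 0.87), ([466, -333, 1], 0.3)]
top tray_pull [([309, -327, 33], 0.69)]
top rack [([728, -18, 3], 0.89), ([472, -329, 89], 0.74)]
top rack_lip [([598, -47, 23], 0.93)]
top rack_mouth [([617, -38, 12], 0.76), ([714, 160, -1], 0.36)]
top rack_upper [([681, -29, 136], 0.76)]
top canister_a [([299, -238, 1], 0.85), ([292, -417, 0], 0.73)]
top oil [([770, -178, -1], 0.89), ([530, -374, 28], 0.29)]
top mill [([715, 160, 0], 0.93)]
top toaster [([515, 307, 0], 0.95)]
{'clock': 1.2, 'q': array([-1.38902149e+00,  2.86280563e-01,  1.57668261e+00,  2.00783806e-06,
        1.27859967e+00, -1.50008558e-01]), 'qd': array([ 0.00095416, -0.00197071, -0.00084002,  0.0005258 , -0.0024463 ,
       -0.00152724]), 'tau': array([ 8.41216424e-04, -4.05965316e+01, -2.92936063e+01, -9.20627372e-05,
        4.78109487e-04, -1.06100242e-05]), 'ee_pos': array([ 0.2198892 , -0.63817268,  0.25634727]), 'orientation': array([ 9.68325915e-06,  8.14164951e-01, -5.80633647e-01,  1.13775541e-05]), 'force': array([ 0.27650783,  0.39006556, -0.79297381]), 'torque': array([0.05055649, 0.02310716, 0.06306705]), 'gripper_width': 1.000184986037039}
```

View pics/scene0.png

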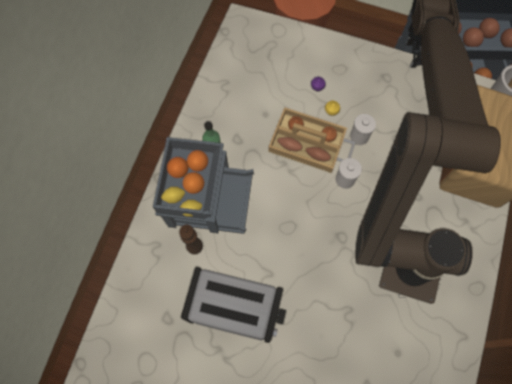

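View pics/top0.png

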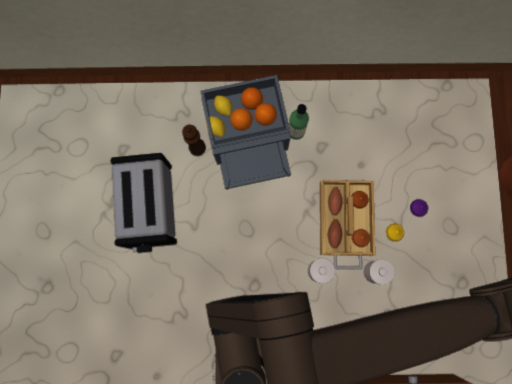

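The scene view shows the tray (about 308,140) with canisters on both sides of its pull. The rack (about 200,185) holds the fruit bin, with its lower shelf exposed toward the robot. The top view shows the tray upright at (347,218), the rack mouth at (257,185) yawed roughly 12°, and the yellow and purple decoy onions outside the tray. Next I'll fit the poses and overlay them.

```bash
cat >> h.py <<'E'
from scipy.optimize import least_squares
M={"tray":(0,0,0),"tray_grip":(0,0,89),"tray_pull":(-160,0,34),"rack":(0,0,0),"rack_lip":(-130.5,0,21),"rack_mouth":(-115,0,15),"rack_upper":(-50,0,130)}
def T(p,L):
    L=np.atleast_2d(np.array(L,float)); c,s=np.cos(p[2]),np.sin(p[2])
    return np.c_[p[0]+c*L[:,0]-s*L[:,1],p[1]+s*L[:,0]+c*L[:,1],L[:,2]]
def fit(names,cams=("top","scene"),n=3,tol=25,z0=0):
    A=[];B=[]
    for _ in range(n):
        for c in cams:
            vision.get_image(c)
            for k in names:
                r=vision.mark_of(c,k)
                if r and r[0]["confidence"]>.5:
                    P=w(c,r[0]["xyz"])*1000
                    A.append(M[k]);B.append(P)
    A=np.array(A);B=np.array(B)
    f=lambda p:((T(p,A)-B)[:,:2]).ravel()
    s=least_squares(f,[B[:,0].mean(),B[:,1].mean(),0.1],loss="soft_l1",f_scale=4)
    print(names[0],np.round(s.x[:2],1),"yaw",round(np.degrees(s.x[2]),2),"rms",np.sqrt((f(s.x)**2).mean()).round(1),"dz",(B[:,2]-A[:,2]).mean().round(1),"n",len(A))
    return s.x
E
python3 - <<'E'
from h import *
r=fit(["rack","rack_lip","rack_mouth","rack_upper"],n=2)
t=fit(["tray","tray_grip","tray_pull"],n=2)
np.save("r.npy",r);np.save("t.npy",t)
out=[]
for c,box in(("top",(190,60,400,290)),("scene",(140,80,400,260))):
    im=vision.get_image(c);x0,y0,x1,y1=box;k=3
    im=cv2.resize(im[y0:y1,x0:x1],None,fx=k,fy=k,interpolation=cv2.INTER_CUBIC)
    def poly(p,L,col,cl=True):
        q=(proj(c,T(p,L)/1000)+.5-[x0,y0])*k
        cv2.polylines(im,[np.int32(q*8)],cl,col,1,cv2.LINE_AA,3)
    poly(t,[(-120,-85,45),(120,-85,45),(120,85,45),(-120,85,45)],(255,0,0))
    poly(t,[(-60,-8,100),(60,-8,100),(60,8,100),(-60,8,100)],(255,0,0))
    poly(t,[(-160,-40,34),(-160,40,34)],(255,0,0),False)
    poly(r,[(-137,-122,15),(-137,122,15)],(0,255,0),False)
    for s in(1,-1): poly(r,[(-60,s*90,45),(-115,s*90,45)],(0,255,0),False)
    poly(r,[(-50,-122,145),(-50,122,145)],(0,0,255),False)
    cv2.imwrite(f"pics/ov_{c}.png",im)
E
```

```text
rack [729.8 -17. ] yaw 11.63 rms 1.9 dz 0.4 n 16
tray [ 470.3 -329.1] yaw -1.51 rms 2.4 dz -0.8 n 11
```

View pics/ov_top.png

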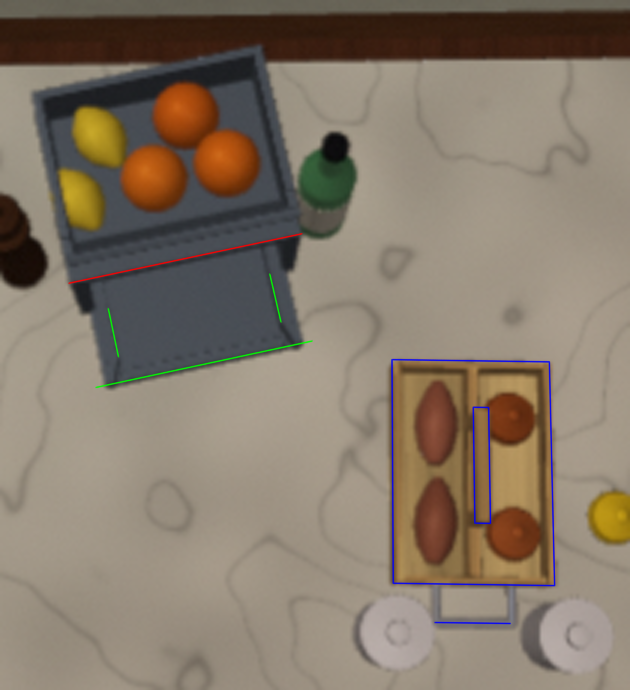

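```bash
cat >> h.py <<'E'
from scipy.spatial.transform import Rotation as R
def plan(pos,head,vmax=45,wmax=8,pitch=0,pitch_axis=None):
    """rows to TCP pos(mm), tool x heading(deg), tool down"""
    s=env.get_state();q=s["orientation"];R0=R.from_quat([q[1],q[2],q[3],q[0]]);p0=s["ee_pos"]*1000
    h=np.radians(head);X=np.array([np.cos(h),np.sin(h),0]);Z=np.array([0,0,-1.]);R1=R.from_matrix(np.c_[X,np.cross(Z,X),Z])
    if pitch: R1=R.from_rotvec(np.radians(pitch)*np.array(pitch_axis))*R1
    d=np.array(pos)-p0; rv=(R0.inv()*R1).as_rotvec(degrees=True)
    n=int(max(np.ceil(np.linalg.norm(d)/vmax),np.ceil(np.linalg.norm(rv)/wmax),1))
    dR=R.from_rotvec(rv/n,degrees=True);Rc=R0;out=[]
    for i in range(n):
        out+=list(np.round(np.r_[Rc.inv().apply(d/n),rv/n],1)); Rc=Rc*dR
    print("pos",p0.round(1),"F",s["force"].round(1),"w",round(s["gripper_width"],3),"t",round(s["clock"],1),"rows",n)
    for i in range(0,n,12): print([float(v)+0. for v in out[6*i:6*i+72]])
E
python3 -c "
from h import *
plan([470.5,-328.5,170],-91.2)"
```

```text
pos [ 219.9 -638.2  256.3] F [-0.2  0.  -0.5] w 1.002 t 3.1 rows 10
[-21.1, -33.8, 8.6, 0.0, 0.0, 2.0, -22.3, -33.0, 8.6, 0.0, 0.0, 2.0, -23.4, -32.2, 8.6, 0.0, 0.0, 2.0, -24.6, -31.4, 8.6, 0.0, 0.0, 2.0, -25.7, -30.5, 8.6, 0.0, 0.0, 2.0, -26.7, -29.6, 8.6, 0.0, 0.0, 2.0, -27.7, -28.6, 8.6, 0.0, 0.0, 2.0, -28.7, -27.6, 8.6, 0.0, 0.0, 2.0, -29.7, -26.6, 8.6, 0.0, 0.0, 2.0, -30.6, -25.5, 8.6, 0.0, 0.0, 2.0]
```

arm_command(series=[-21.1,-33.8,8.6,0,0,2,-22.3,-33,8.6,0,0,2,-23.4,-32.2,8.6,0,0,2,-24.6,-31.4,8.6,0,0,2,-25.7,-30.5,8.6,0,0,2,-26.7,-29.6,8.6,0,0,2,-27.7,-28.6,8.6,0,0,2,-28.7,-27.6,8.6,0,0,2,-29.7,-26.6,8.6,0,0,2,-30.6,-25.5,8.6,0,0,2,0,0,0,0,0,0,0,0,0,0,0,0], jaw=0)

```text
clock: 4.3
ee_pos: [0.4705, -0.3275, 0.1702]
orientation: [-0.0, -0.702, 0.712, 0.0]
force: [-0.3, -0.3, 1.2]
gripper_width: 1.003
```

```bash
python3 -c "
from h import *
plan([470.5,-328.5,94],-91.2,vmax=20)
s=env.get_state();print(s['q'].round(2))"
```

```text
pos [ 470.5 -327.5  170.2] F [-0.3 -0.3  1.2] w 1.003 t 4.3 rows 4
[0.3, 0.0, 19.1, 0.0, 0.0, 0.1, 0.3, 0.0, 19.1, 0.0, 0.0, 0.1, 0.3, 0.0, 19.1, 0.0, 0.0, 0.1, 0.3, 0.0, 19.1, 0.0, 0.0, 0.1]
[-0.78  0.15  1.9  -0.    1.09  0.8 ]
```

arm_command(series=[0.3,0,19,0,0,0.1,0.3,0,19,0,0,0.1,0.3,0,19,0,0,0.1,0.3,0,19,0,0,0.1,0,0,0,0,0,0,0,0,0,0,0,0])

```text
clock: 4.9
ee_pos: [0.4697, -0.3305, 0.0948]
orientation: [-0.0, -0.698, 0.716, -0.0]
force: [-0.6, 0.1, -0.6]
gripper_width: 1.0
```

arm_command(series=[0,0,0,0,0,0,0,0,0,0,0,0,0,0,0,0,0,0,0,0,0,0,0,0,0,0,0,0,0,0,0,0,0,0,0,0,0,0,0,0,0,0,0,0,0,0,0,0,0,0,0,0,0,0,0,0,0,0,0,0], jaw=1)

```text
clock: 5.9
ee_pos: [0.4704, -0.3297, 0.095]
orientation: [-0.0, -0.699, 0.716, -0.001]
force: [-0.6, -0.6, 6.5]
gripper_width: 0.179
```

arm_command(series=[0,0,-3,0,0,0,0,0,-5,0,0,0,0,0,-6,0,0,0,0,0,-6,0,0,0,0,0,0,0,0,0,0,0,0,0,0,0])

```text
clock: 6.5
ee_pos: [0.4702, -0.3293, 0.1144]
orientation: [0.0, -0.698, 0.716, -0.0]
force: [0.9, 0.6, -8.0]
gripper_width: 0.177
```

Run:
```python
from h import *
s=env.get_state();print(s["force"].round(1),s["torque"].round(2),s["ee_pos"].round(4),s["gripper_width"])
im=vision.get_image("top");cv2.imwrite("pics/lift.png",cv2.resize(im[150:310,270:440],None,fx=3,fy=3))
t=fit(["tray","tray_grip","tray_pull"],n=1)
```

```text
[ 0.9  0.6 -8. ] [-0.03 -0.03  0.01] [ 0.4702 -0.3293  0.1144] 0.17747843156551885
tray [ 471.6 -326.5] yaw -0.45 rms 1.8 dz 19.2 n 3
```

```bash
python3 -c "
from h import *
r=np.load('r.npy');P=T(r,[(-275,0,230)])[0];print(P)
plan([470.2,-329.3,230],-91.45,vmax=20)
plan(P-[0,0,115.6],-78.4,vmax=22)"
```

```text
[460.42838392 -72.41302103 230.        ]
pos [ 470.1 -329.3  114.2] F [-1.1  0.1 -9.2] w 0.177 t 7.0 rows 6
[0.0, 0.0, -19.3, 0.0, 0.0, 0.0, 0.0, 0.0, -19.3, 0.0, 0.0, 0.0, 0.0, 0.0, -19.3, 0.0, 0.0, 0.0, 0.0, 0.0, -19.3, 0.0, 0.0, 0.0, 0.0, 0.0, -19.3, 0.0, 0.0, 0.0, 0.0, 0.0, -19.3, 0.0, 0.0, 0.0]
pos [ 470.1 -329.3  114.2] F [-1.1  0.1 -9.2] w 0.177 t 7.0 rows 12
[-21.4, 1.3, 0.0, 0.0, 0.0, -1.1, -21.4, 0.9, 0.0, 0.0, 0.0, -1.1, -21.4, 0.5, 0.0, 0.0, 0.0, -1.1, -21.4, 0.1, 0.0, 0.0, 0.0, -1.1, -21.4, -0.3, 0.0, 0.0, 0.0, -1.1, -21.4, -0.7, 0.0, 0.0, 0.0, -1.1, -21.4, -1.1, 0.0, 0.0, 0.0, -1.1, -21.4, -1.5, 0.0, 0.0, 0.0, -1.1, -21.3, -1.9, 0.0, 0.0, 0.0, -1.1, -21.3, -2.3, 0.0, 0.0, 0.0, -1.1, -21.2, -2.7, 0.0, 0.0, 0.0, -1.1, -21.2, -3.1, 0.0, 0.0, 0.0, -1.1]
```

arm_command(series=[0,0,-8,0,0,0,0,0,-16,0,0,0,0,0,-20,0,0,0,0,0,-20,0,0,0,0,0,-20,0,0,0,0,0,-16,0,0,0,0,0,-10,0,0,0,0,0,-6,0,0,0,0,0,0,0,0,0])

```text
clock: 7.85
ee_pos: [0.4703, -0.3295, 0.2312]
orientation: [0.0, -0.698, 0.716, -0.001]
force: [-0.1, -0.6, -7.3]
gripper_width: 0.178
```

arm_command(series=[-8,1.3,0,0,0,-0.5,-15,0.9,0,0,0,-1.1,-21.4,0.5,0,0,0,-1.1,-21.4,0.1,0,0,0,-1.1,-21.4,-0.3,0,0,0,-1.1,-21.4,-0.7,0,0,0,-1.1,-21.4,-1.1,0,0,0,-1.1,-21.4,-1.5,0,0,0,-1.1,-21.3,-1.9,0,0,0,-1.1,-21.3,-2.3,0,0,0,-1.1,-21.2,-2.7,0,0,0,-1.1,-14,-3,0,0,0,-1])

```text
clock: 9.05
ee_pos: [0.4623, -0.0963, 0.23]
orientation: [-0.0, 0.773, -0.634, -0.001]
force: [-0.5, -0.1, -9.7]
gripper_width: 0.175
```

arm_command(series=[-14,-1,0,0,0,-0.6,-7,0,0,0,0,0,-3,0,0,0,0,0,0,0,0,0,0,0,0,0,0,0,0,0])

```text
clock: 9.55
ee_pos: [0.4596, -0.0762, 0.2304]
orientation: [0.0, 0.775, -0.631, 0.0]
force: [0.1, -0.1, -9.1]
gripper_width: 0.178
```

```bash
python3 -c "
from h import *
r=np.load('r.npy');P=T(r,[(-275,0,230)])[0]
s=env.get_state();print(s['q'].round(2),s['torque'].round(2))
cv2.imwrite('pics/c1.png',cv2.resize(vision.get_image('scene')[70:300,130:400],None,fx=2.5,fy=2.5))
fit(['tray','tray_grip','tray_pull'],n=2)
plan(P-[0,0,110],-78.4,vmax=20)"
```

```text
[-0.38 -0.17  2.1  -0.    1.21  0.98] [-0.12 -0.05 -0.05]
tray [460.6 -74.9] yaw 372.0 rms 2.0 dz 134.3 n 11
pos [459.5 -75.6 230.3] F [ 0.5  0.3 -8.2] w 0.172 t 10.4 rows 6
[-0.5, -0.3, 18.4, 0.0, 0.0, 0.0, -0.5, -0.3, 18.4, 0.0, 0.0, 0.0, -0.5, -0.3, 18.4, 0.0, 0.0, 0.0, -0.5, -0.3, 18.4, 0.0, 0.0, 0.0, -0.5, -0.3, 18.4, 0.0, 0.0, 0.0, -0.5, -0.3, 18.4, 0.0, 0.0, 0.0]
```

View pics/c1.png

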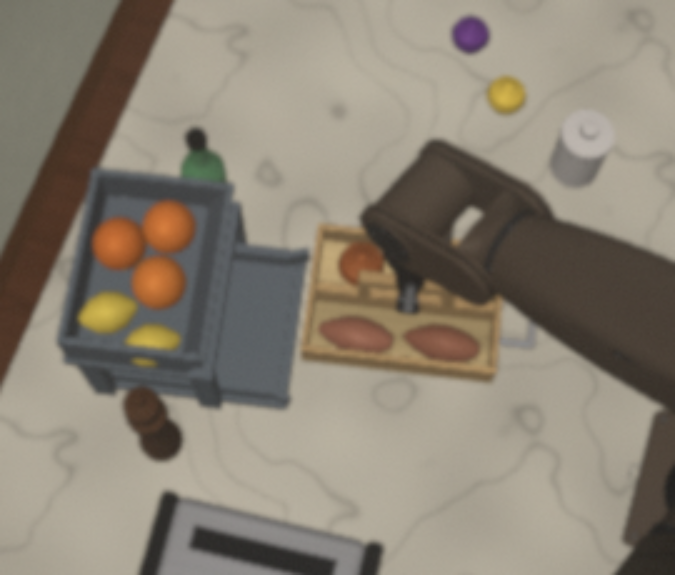

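The picture shows the tray held level, with vegetables in it, in front of the rack mouth (around 300,320). The upright canister is clear at (580,150). Next I descend.

arm_command(series=[-0.5,-0.3,9,0,0,0,-0.5,-0.3,18,0,0,0,-0.5,-0.3,20,0,0,0,-0.5,-0.3,20,0,0,0,-0.5,-0.3,18,0,0,0,-0.5,-0.3,14,0,0,0,0,0,7,0,0,0,0,0,3,0,0,0,0,0,0,0,0,0])

```text
clock: 11.3
ee_pos: [0.4608, -0.0724, 0.1213]
orientation: [0.0, 0.776, -0.631, -0.0]
force: [-0.2, 0.2, -8.2]
gripper_width: 0.175
```

```bash
python3 -c "
from h import *
np.save('r2.npy',fit(['rack','rack_lip','rack_mouth','rack_upper'],n=1))
t=fit(['tray','tray_grip','tray_pull'],n=2)
r=np.load('r.npy');print(T(r,[(-275,0,120),(-107,0,120)]))
plan(T(r,[(-108,0,121)])[0],-78.4,vmax=15)"
```

```text
rack [729.5 -17.2] yaw 11.75 rms 2.3 dz -1.2 n 8
tray [466.4 -64.8] yaw 733.09 rms 103.6 dz 7.4 n 11
[[460.42838392 -72.41302103 120.        ]
 [624.97730555 -38.53600243 120.        ]]
pos [460.7 -72.3 121.3] F [-0.1  0.9 -8.9] w 0.173 t 12.6 rows 12
[0.0, -13.9, 0.0, 0.0, 0.0, 0.0, 0.0, -13.9, 0.0, 0.0, 0.0, 0.0, 0.0, -13.9, 0.0, 0.0, 0.0, 0.0, 0.0, -13.9, 0.0, 0.0, 0.0, 0.0, 0.0, -13.9, 0.0, 0.0, 0.0, 0.0, 0.0, -13.9, 0.0, 0.0, 0.0, 0.0, 0.0, -13.9, 0.0, 0.0, 0.0, 0.0, 0.0, -13.9, 0.0, 0.0, 0.0, 0.0, 0.0, -13.9, 0.0, 0.0, 0.0, 0.0, 0.0, -13.9, 0.0, 0.0, 0.0, 0.0, 0.0, -13.9, 0.0, 0.0, 0.0, 0.0, 0.0, -13.9, 0.0, 0.0, 0.0, 0.0]
```

arm_command(series=[0,-6,0,0,0,0,0,-12,0,0,0,0,0,-14,0,0,0,0,0,-14,0,0,0,0,0,-14,0,0,0,0,0,-12,0,0,0,0,0,-8,0,0,0,0,0,-4,0,0,0,0,0,0,0,0,0,0])

```text
clock: 13.5
ee_pos: [0.5433, -0.0552, 0.1212]
orientation: [0.0, 0.776, -0.631, -0.0]
force: [-0.8, -0.0, -8.7]
gripper_width: 0.177
```

```bash
python3 -c "
from h import *
for c in ('top','scene'):
    im=vision.get_image(c);im=im[110:240,190:320] if c=='top' else im[130:250,150:310]
    cv2.imwrite(f'pics/m_{c}.png',cv2.resize(im,None,fx=4,fy=4,interpolation=cv2.INTER_CUBIC))
"
```

```text
(no output)
```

View pics/m_scene.png

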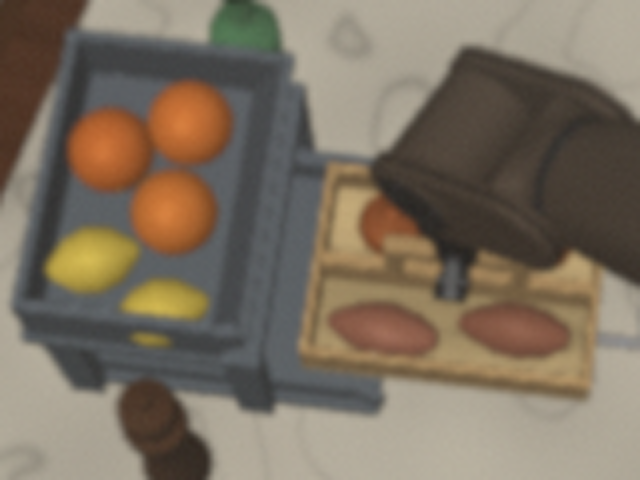

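The tray's back end (at about 325,260 in the crop) is between the guides and parallel to them, with no contact force. I'll carry on to rack x ≈ -108.

arm_command(series=[0,-6,0,0,0,0,0,-10,0,0,0,0,0,-10,0,0,0,0,0,-10,0,0,0,0,0,-10,0,0,0,0,0,-10,0,0,0,0,0,-10,0,0,0,0,0,-8,0,0,0,0,0,-5,0,0,0,0,0,-3,0,0,0,0,0,0,0,0,0,0])

```text
clock: 14.7
ee_pos: [0.6234, -0.0386, 0.1212]
orientation: [0.0, 0.776, -0.631, -0.0]
force: [0.2, -0.0, -8.5]
gripper_width: 0.182
```

```bash
python3 -c "
from h import *
r=np.load('r.npy')
P=T(r,[(-108,0,119)])[0]; ax=[-np.sin(r[2]),np.cos(r[2]),0]
plan(P,-78.4,vmax=3,pitch=2.4,pitch_axis=ax)"
```

```text
pos [623.4 -38.6 121.2] F [ 0.2 -0.  -8.5] w 0.182 t 14.7 rows 1
[0.3, -0.5, 2.2, -2.4, 0.0, 0.1]
```

arm_command(series=[0,-1,0,-0.6,0,0,0,-1,0,-0.6,0,0,0,-1,0,-0.6,0,0,0,-1,0,-0.6,0,0,0,0,1.5,0,0,0,0,0,1.5,0,0,0,0,0,1.5,0,0,0,0,0,0,0,0,0,0,0,0,0,0,0])

```text
clock: 15.6
ee_pos: [0.6268, -0.0378, 0.1166]
orientation: [0.016, 0.775, -0.631, -0.013]
force: [0.3, 0.3, -8.4]
gripper_width: 0.179
```

arm_command(series=[0,0,0.8,0,0,0,0,0,0,0,0,0,0,0,0,0,0,0])

```text
clock: 15.9
ee_pos: [0.6269, -0.0379, 0.116]
orientation: [0.016, 0.775, -0.631, -0.013]
force: [-0.2, 0.6, -9.1]
gripper_width: 0.173
```

arm_command(series=[0,0,0.8,0,0,0,0,0,0.5,0,0,0,0,0,0,0,0,0,0,0,0,0,0,0])

```text
clock: 16.3
ee_pos: [0.6272, -0.0379, 0.1153]
orientation: [0.016, 0.775, -0.631, -0.013]
force: [-0.4, 0.3, -4.9]
gripper_width: 0.18
```

arm_command(series=[0,0,0.5,0,0,0,0,0,0,0,0,0])

```text
clock: 16.5
ee_pos: [0.6273, -0.0379, 0.1152]
orientation: [0.016, 0.775, -0.631, -0.013]
force: [-0.4, 0.9, -0.3]
gripper_width: 0.173
```

arm_command(series=[0,0,0,0,0,0,0,0,0,0,0,0,0,0,0,0,0,0,0,0,0,0,0,0,0,0,0,0,0,0,0,0,0,0,0,0,0,0,0,0,0,0], jaw=0)

```text
clock: 17.2
ee_pos: [0.6268, -0.0379, 0.1142]
orientation: [0.016, 0.775, -0.631, -0.013]
force: [0.1, 0.5, 0.1]
gripper_width: 1.001
```

arm_command(series=[0,0,-10,0,0,0,0,2,-20,0,0,0,0,5,-25,0,0,0,0,20,-20,2.4,0,0,0,40,-10,0,0,0,0,45,0,0,0,0,0,40,0,0,0,0,0,0,0,0,0,0,0,0,0,0,0,0])

```text
clock: 18.1
ee_pos: [0.481, -0.0683, 0.2012]
orientation: [-0.0, 0.775, -0.632, 0.001]
force: [0.4, 0.3, 0.6]
gripper_width: 0.999
```

Run:
```python
from h import *
for c in("top","scene"):
    im=vision.get_image(c); cv2.imwrite(f"pics/p_{c}.png",cv2.resize(im[100:260,180:340] if c=="top" else im[120:260,150:330],None,fx=4,fy=4))
    marks(c,["tray","tray_grip","tray_pull"])
r=np.load("r.npy");print(T(r,[(-268,0,60)]))
```

```text
top tray [([620, -37, 21], 0.97)]
top tray_grip [([630, -34, 108], 0.68)]
top tray_pull [([468, -70, 60], 0.86), ([771, -179, -3], 0.74)]
scene tray [([626, -38, 18], 0.87), ([570, -87, 49], 0.41)]
scene tray_grip [([629, -38, 110], 0.89)]
scene tray_pull [([464, -71, 61], 0.82)]
[[467.28458899 -71.00147859  60.        ]]
```

View pics/p_scene.png

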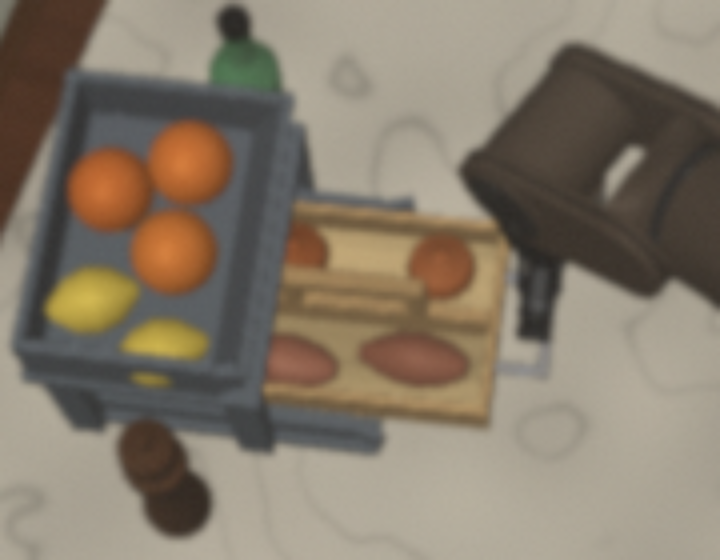

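The tray rests part way in, with its back on the shelf and all four vegetables in place; the pull (about 535,372 in the crop) is free. I'll turn the hand 90° and go above the pull.

```bash
python3 -c "
from h import *
plan([467,-70.8,150],11.7,wmax=8.2)"
```

```text
pos [481.7 -68.  200.2] F [ 0.4 -0.2 -0.5] w 1.001 t 18.5 rows 11
[0.0, 1.4, 4.6, 0.0, 0.0, -8.2, -0.2, 1.3, 4.6, 0.0, 0.0, -8.2, -0.4, 1.3, 4.6, 0.0, 0.0, -8.2, -0.6, 1.2, 4.6, 0.0, 0.0, -8.2, -0.8, 1.1, 4.6, 0.0, 0.0, -8.2, -0.9, 1.0, 4.6, 0.0, 0.0, -8.2, -1.0, 0.9, 4.6, 0.0, 0.0, -8.2, -1.2, 0.7, 4.6, 0.0, 0.0, -8.2, -1.2, 0.5, 4.6, 0.0, 0.0, -8.2, -1.3, 0.4, 4.6, 0.0, 0.0, -8.2, -1.3, 0.2, 4.6, 0.0, 0.0, -8.2]
```

arm_command(series=[0,1.4,4.6,0,0,-8.2,-0.2,1.3,4.6,0,0,-8.2,-0.4,1.3,4.6,0,0,-8.2,-0.6,1.2,4.6,0,0,-8.2,-0.8,1.1,4.6,0,0,-8.2,-0.9,1,4.6,0,0,-8.2,-1,0.9,4.6,0,0,-8.2,-1.2,0.7,4.6,0,0,-8.2,-1.2,0.5,4.6,0,0,-8.2,-1.3,0.4,4.6,0,0,-8.2,-1.3,0.2,4.6,0,0,-8.2,0,0,0,0,0,0], jaw=0.63)

```text
clock: 19.7
ee_pos: [0.4662, -0.0707, 0.1488]
orientation: [-0.0, 0.995, 0.104, -0.001]
force: [0.1, -0.1, -0.1]
gripper_width: 0.365
```

Run:
```python
from h import *
P=[]
for i in range(3):
  for c in("top","scene"):
    vision.get_image(c); P+= [w(c,d["xyz"])*1000 for d in vision.mark_of(c,"tray_pull")[:1]]
print(np.round(P))
plan([467,-70.8,67],11.7,vmax=12)
```

```text
[[575. -93.  45.]
 [466. -67.  59.]
 [467. -68.  60.]]
pos [466.6 -70.9 149.7] F [-0.3 -0.4 -0.5] w 0.372 t 20.3 rows 7
[0.1, 0.0, 11.8, 0.0, 0.0, 0.0, 0.1, 0.0, 11.8, 0.0, 0.0, 0.0, 0.1, 0.0, 11.8, 0.0, 0.0, 0.0, 0.1, 0.0, 11.8, 0.0, 0.0, 0.0, 0.1, 0.0, 11.8, 0.0, 0.0, 0.0, 0.1, 0.0, 11.8, 0.0, 0.0, 0.0, 0.1, 0.0, 11.8, 0.0, 0.0, 0.0]
```

arm_command(series=[0,0,12,0,0,0,0,0,12,0,0,0,0,0,12,0,0,0,0,0,12,0,0,0,0,0,12,0,0,0,0,0,12,0,0,0,0,0,10,0,0,0,0,0,0,0,0,0])

```text
clock: 21.1
ee_pos: [0.4654, -0.0705, 0.0658]
orientation: [-0.001, 0.995, 0.104, -0.002]
force: [-0.4, -0.1, 0.4]
gripper_width: 0.372
```

Run:
```python
from h import *
im=vision.get_image("scene"); cv2.imwrite("pics/pull.png",cv2.resize(im[150:250,200:330],None,fx=5,fy=5,interpolation=cv2.INTER_CUBIC))
print(env.get_state()["force"])
```

```text
[-0.46254724 -0.7448356   0.8770698 ]
```

View pics/pull.png

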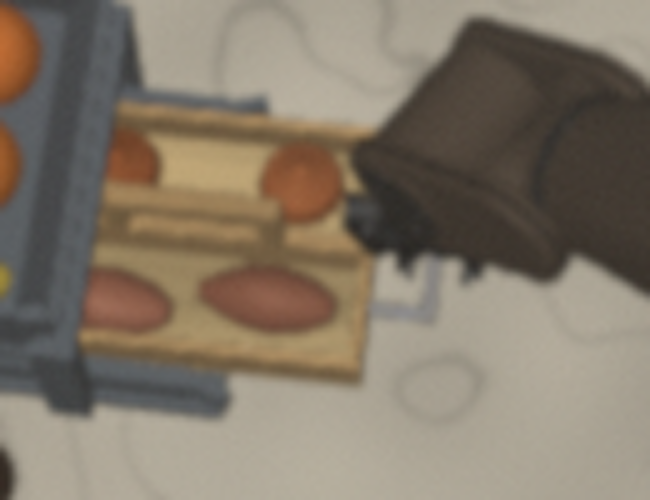

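The two fingertips (405,265 and 470,270) straddle the bar. Closing now.

arm_command(series=[0,0,0,0,0,0,0,0,0,0,0,0,0,0,0,0,0,0,0,0,0,0,0,0,0,0,0,0,0,0,0,0,0,0,0,0,0,0,0,0,0,0], jaw=1)

```text
clock: 21.85
ee_pos: [0.4674, -0.0711, 0.0682]
orientation: [0.0, 0.995, 0.104, 0.001]
force: [4.1, -0.5, 0.3]
gripper_width: 0.093
```

Run:
```python
from h import *
r=np.load("r.npy")
P=T(r,[(-160,0,65)])[0];print(P)
plan([P[0],P[1],61],11.7,vmax=10)
```

```text
[573.06603861 -49.2233952   65.        ]
pos [467.4 -71.1  68.2] F [ 4.1 -0.5  0.3] w 0.093 t 21.9 rows 11
[9.8, 0.0, 0.7, 0.0, 0.0, 0.0, 9.8, 0.0, 0.7, 0.0, 0.0, 0.0, 9.8, 0.0, 0.7, 0.0, 0.0, 0.0, 9.8, 0.0, 0.7, 0.0, 0.0, 0.0, 9.8, 0.0, 0.7, 0.0, 0.0, 0.0, 9.8, 0.0, 0.7, 0.0, 0.0, 0.0, 9.8, 0.0, 0.7, 0.0, 0.0, 0.0, 9.8, 0.0, 0.7, 0.0, 0.0, 0.0, 9.8, 0.0, 0.7, 0.0, 0.0, 0.0, 9.8, 0.0, 0.7, 0.0, 0.0, 0.0, 9.8, 0.0, 0.7, 0.0, 0.0, 0.0]
```

arm_command(series=[3,0,0.1,0,0,0,6,0,0.2,0,0,0,8,0,0.3,0,0,0,8,0,0.4,0,0,0,8,0,0.4,0,0,0,8,0,0.4,0,0,0,6,0,0.3,0,0,0,3,0,0.1,0,0,0])

```text
clock: 22.65
ee_pos: [0.5129, -0.0605, 0.065]
orientation: [-0.001, 0.994, 0.105, -0.005]
force: [-7.5, -1.3, 9.4]
gripper_width: 0.094
```

arm_command(series=[3,0,-0.6,0,0,0,6,0,-0.2,0,0,0,7,0,0.2,0,0,0,7,0,0.2,0,0,0,7,0,0.2,0,0,0,6,0,0.2,0,0,0,4,0,0.1,0,0,0,2,0,0,0,0,0,0,0,0,0,0,0])

```text
clock: 23.55
ee_pos: [0.5558, -0.0516, 0.0643]
orientation: [-0.0, 0.995, 0.104, -0.001]
force: [-2.1, -0.1, -4.3]
gripper_width: 0.092
```

Run:
```python
from h import *
r=np.load("r.npy");p=env.get_state()["ee_pos"]*1000
d=p[:2]-r[:2];c,s=np.cos(r[2]),np.sin(r[2]);print("rack x,y",c*d[0]+s*d[1],-s*d[0]+c*d[1],p[2],env.get_state()["torque"])
for k in("top","scene"):
    im=vision.get_image(k); cv2.imwrite(f"pics/s_{k}.png",cv2.resize(im[100:260,180:340] if k=="top" else im[120:260,150:330],None,fx=4,fy=4))
    marks(k,["tray","tray_grip","tray_pull"])
```

```text
rack x,y -177.38955010219297 1.178926258214915 64.26862739470143 [-0.05007211  0.2919637   0.01070676]
top tray [([707, -16, 21], 0.73)]
top tray_grip [([714, -14, 103], 0.96), ([295, -416, 1], 0.35)]
top tray_pull []
scene tray [([711, -17, 15], 0.76)]
scene tray_grip [([715, -14, 110], 0.85)]
scene tray_pull [([554, -52, 54], 0.91)]
```

View pics/s_scene.png

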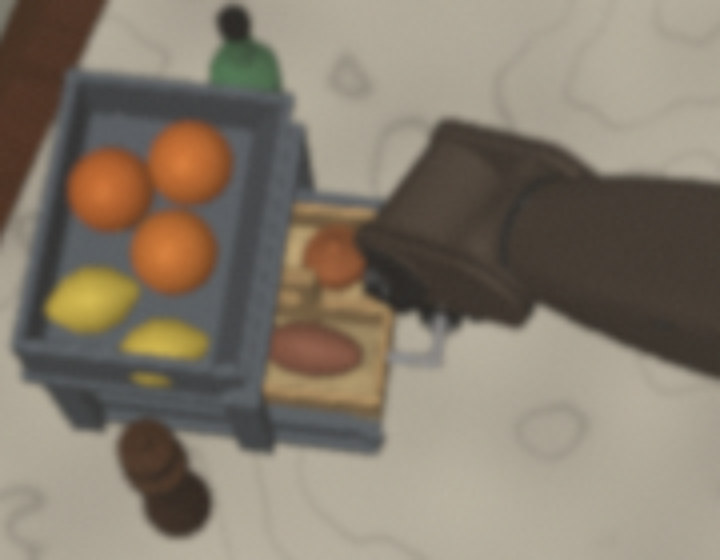

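The tray has slid to about rack x = -17, with its front still on the lip (about 385,400). Finishing the stroke.

arm_command(series=[3,0,0.1,0,0,0,4,0,0.2,0,0,0,4,0,0.2,0,0,0,3,0,0.1,0,0,0,2,0,0,0,0,0,2,0,0,0,0,0,1,0,0,0,0,0,0,0,0,0,0,0,0,0,0,0,0,0])

```text
clock: 24.85
ee_pos: [0.5754, -0.0479, 0.0648]
orientation: [0.0, 0.995, 0.104, 0.0]
force: [-1.0, 0.0, -3.8]
gripper_width: 0.092
```

```bash
cat > rp.py <<'E'
from h import *
r=np.load("r.npy");s_=env.get_state();p=s_["ee_pos"]*1000
d=p[:2]-r[:2];c,s=np.cos(r[2]),np.sin(r[2]);print("rack x,y",c*d[0]+s*d[1],-s*d[0]+c*d[1],p[2],s_["force"].round(1),s_["torque"].round(2))
E
python3 rp.py
```

```text
rack x,y -157.4327049050742 0.7936596692257858 64.81168376178917 [-1.   0.  -3.8] [-0.03  0.19 -0.01]
```

arm_command(series=[0,0,1.5,0,0,0,0,0,1.5,0,0,0,0,0,1,0,0,0,0,0,1,0,0,0,0,0,0,0,0,0,0,0,0,0,0,0])

```text
clock: 25.45
ee_pos: [0.5749, -0.048, 0.0596]
orientation: [-0.0, 0.995, 0.104, -0.0]
force: [-2.8, -1.0, -3.3]
gripper_width: 0.093
```

```bash
python3 rp.py
```

```text
rack x,y -157.92815945774393 0.8493507990251921 59.56598993580592 [-2.8 -1.  -3.3] [-0.1   0.44  0.01]
```

arm_command(series=[0,0,1,0,0,0,0,0,1,0,0,0,0,0,0.7,0,0,0,0,0,0,0,0,0,0,0,0,0,0,0])

```text
clock: 25.95
ee_pos: [0.5752, -0.048, 0.057]
orientation: [-0.0, 0.995, 0.104, -0.0]
force: [-2.6, -0.3, -3.5]
gripper_width: 0.09
```

```bash
python3 rp.py
```

```text
rack x,y -157.68875917413408 0.7874857410847689 57.033489085238415 [-2.6 -0.3 -3.5] [-0.08  0.31  0.03]
```

arm_command(series=[0,0,0.8,0,0,0,0,0,0.7,0,0,0,0,0,0,0,0,0,0,0,0,0,0,0])

```text
clock: 26.35
ee_pos: [0.5753, -0.048, 0.0561]
orientation: [0.0, 0.995, 0.104, -0.0]
force: [-5.5, 0.9, 2.3]
gripper_width: 0.091
```

```bash
python3 rp.py
```

```text
rack x,y -157.5746767733699 0.7668797796499689 56.12835573190088 [-5.5  0.9  2.3] [-0.    0.7   0.05]
```

The front has touched down at the expected height. Releasing to partial opening, then lifting straight up.

arm_command(series=[0,0,0,0,0,0,0,0,0,0,0,0,0,0,0,0,0,0,0,0,0,0,0,0,0,0,0,0,0,0,0,0,0,0,0,0], jaw=0.63)

```text
clock: 26.95
ee_pos: [0.5753, -0.048, 0.0556]
orientation: [0.0, 0.995, 0.104, 0.0]
force: [-1.3, 0.1, 0.4]
gripper_width: 0.371
```

arm_command(series=[0,0,-5,0,0,0,0,0,-10,0,0,0,0,0,-20,0,0,0,0,0,-30,0,0,0,0,0,-40,0,0,0,-20,0,-30,0,0,0,-40,0,0,0,0,0,-40,0,0,0,0,0,-20,0,0,0,0,0,0,0,0,0,0,0])

```text
clock: 27.95
ee_pos: [0.456, -0.0728, 0.1912]
orientation: [0.0, 0.995, 0.103, 0.0]
force: [0.6, 0.4, 0.4]
gripper_width: 0.372
```

Run:
```python
from h import *
fit(["tray","tray_pull"],n=2)
for k in("top","scene"):
    im=vision.get_image(k); cv2.imwrite(f"pics/e_{k}.png",im)
    marks(k,["tray","tray_grip","tray_pull","canister_a","oil","mill"])
a=cv2.imread("pics/e_top.png")[60:300,180:400];b=cv2.imread("pics/e_scene.png")[100:260,140:380]
cv2.imwrite("pics/end.png",cv2.resize(b,None,fx=3.3,fy=3.3,interpolation=cv2.INTER_CUBIC))
print(env.get_state()["ee_pos"])
```

```text
tray [730.5 -15.7] yaw 11.15 rms 2.1 dz 14.3 n 8
top tray [([728, -17, 17], 0.67)]
top tray_grip [([727, -14, 100], 0.64)]
top tray_pull [([572, -50, 45], 0.67)]
top canister_a [([301, -238, 3], 0.81), ([292, -415, -1], 0.71)]
top oil [([597, -46, 21], 0.6), ([769, -177, -4], 0.57)]
top mill [([616, -43, 15], 0.63), ([714, 158, 2], 0.56)]
scene tray [([732, -13, 12], 0.78), ([298, -417, -1], 0.16)]
scene tray_grip []
scene tray_pull [([570, -46, 51], 0.76)]
scene canister_a [([298, -417, -2], 0.71)]
scene oil [([732, -12, 11], 0.72)]
scene mill [([715, 165, -1], 0.73), ([731, -17, -5], 0.64)]
[ 0.45772893 -0.07276641  0.19054499]
```

View pics/end.png

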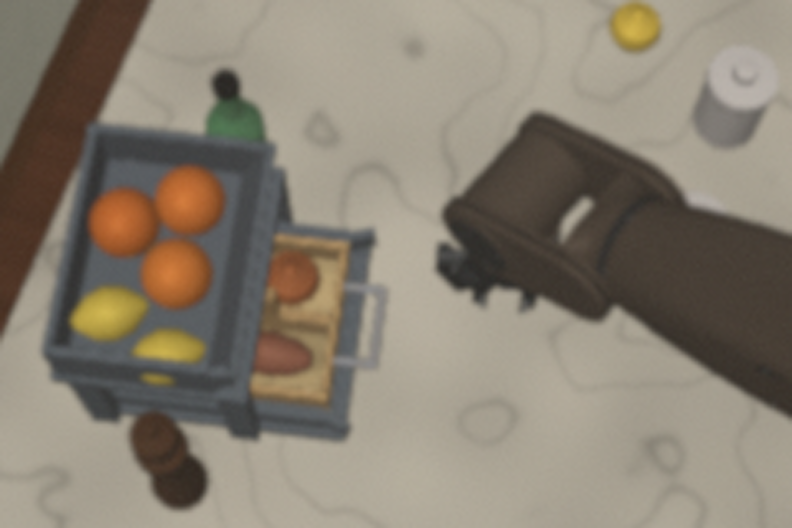

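The tray is home: the lip shows clear in front of it at (350,330), and the pull at (365,330) is free. The visible vegetables are in place, and the bottle, mill and canisters stand where they were.

```bash
python3 -c "
from cell import env
print(env.hand_in(), env.get_state()['clock'])"
```

```text
the job is handed in; nothing more can be done
the job is handed in; nothing more can be done
```

The tray is fully home under the upper shelf, its front dropped behind the lip, and the job is handed in. The robot clock read about 28 s on my last readings, against the 64 s limit.

- **Carry and set down:** I lifted the tray by its middle grip and set it part way in, back end down on the shelf and underside on the lip. The weight came off the hand before I let go.
- **Slide home:** I took the pull and slid the tray about 110 mm in. I lowered the front about 9 mm until it touched down past the lip, opened the jaws and backed off.
- **Position:** the tray measures at (730, -16) mm, against about (730, -17) mm for home. Its yaw is 11.2° against the rack's 11.6°, and its underside is 14 mm up against 15 mm. The pull is at about 48 mm against 49 mm.
- **Other objects:** the canisters, oil bottle and mill read within a few mm of where they started. The highest force I saw at the end of a move was about 12 N.

**Checks that failed or disagreed:**
- A few network reports were clearly wrong, such as an oil bottle or mill placed at the rack; I discarded those.
- The arm partly hid one canister from the scene camera, so only the top camera confirmed it.
- In the last picture the upper shelf hid the back two vegetables. All four were in the tray when I set it down part way in.

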